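Reload the sampler tray with fresh reagent bottles

ROBOT

A 6-joint arm with a two-finger parallel gripper is mounted at the origin on the work surface. World frame = base frame: x ahead of the robot, y to its left, z up, the work surface at z = 0. Lengths are in mm, angles in rad, forces in N, time in s.
With the tool pointing down it reaches from about 350 to 975 mm from the base axis. Payload 7.1 kg.
Tool frame: the origin (TCP) lies between the finger pads; the fingertips stand 19 mm ahead of it and the grasp point (between the pads) is the TCP; z points along the fingers, y is the line along which they close (so a half turn about z gives the same grasp; the last joint's range is limited). The gripper opens to 88 mm and grips with 3 to 60 N. Pads are 20 mm wide; open, the fingers measure 115 mm over their backs; the gripper's body (75 mm by 178 mm) begins 61 mm behind the grasp point.
Start: joints at [-1.136, 0.423, 1.63, -0, 1.089, -0.019], TCP at [274.004, -561.717, 241.675] pointing down, gripper open.
Joint ranges: [-3, 3], [-0.9, 2.11], [0.09, 2.58], [-1.31, 4.45], [0.11, 2.69], [-2.54, 2.54]. Speed limits (rad/s): [2.39, 2.39, 3.01, 3.14, 3.14, 3.14].

INTERFACE

Orientations are given as a rotation vector (axis times angle).
In Python, from workcell import ctrl gives the robot as it stands.
- The arm moves only by the tool arm_command, never from a script. Its argument "series" is a list of rows, each an object with "linear": the shift along the tool's x, y, z in m, a list of three; "turn": the turn about the tool's z in rad. A call has 1 to 10 rows; each row shifts and turns the commanded pose from where the row before left it, along the tool's axes as they then stand; what a row does not reach is not made up. A row lasts 1/10 s, in which the tool goes at most 50 mm and 8.59 degrees, less where a joint would pass 70% of its speed; a pose out of reach is approached as far as the arm can. A call with a gripper value outside its range is refused whole. "jaw" is the opening, from -1 (shut) to 1 (fully open), set as the call begins (left out, the last holds). The fingers move at their own pace and stop on an object; the grip force is fixed at half the most. Time passes only in rows, so rows that do not move let the fingers close. It gives the time, the measured TCP pose, the force, the opening and the grip force at its end, in the units of the state.
- ctrl.get_obs(): the state, without advancing time (a new reading comes with each control period).
- ctrl.get_image(name): name is "scene" or "top" or "wrist"; returns a dict with "frame" (384x512x3 uint8, blue, green, red), "fx", "fy", "cx", "cy" (pixels), "k1" (the pictures are not rectified: a ray, as slopes to the right and down, at radius r is drawn at 1 + k1 r^2 times it, then the intrinsics apply), "rvec" (rotation vector, rad) and "tvec" (3), from world to camera coordinates, as OpenCV has them. Camera axes: x right, y down, z forward; pixel columns grow to the right and rows downward; lengths in mm; the calibration is good to about 2 mm. A picture is of the moment at which its call begins. There is no depth.
- ctrl.close_job(): hands the job in; it is judged then, once.
The state is a dict: "t": time; "qpos": joint angles; "qvel": joint speeds; "joint_torque": joint torques, N m; "ee_pos": TCP position; "orientation": TCP orientation; "ft_force": force on the tool from outside, world axes, zero at the start; "moment": the same for the moment, N m; "width": finger opening in mm; "grasp_force": force on a finger pad.
Only numpy, scipy, OpenCV 4.12 (cv2) and the standard library are available. Lean on these libraries where they do the work, as an engineer would, in place of code of your own. Each camera call takes 0.05 s, during which the arm holds its last target. There are 200 camera calls.

TASK

Reload the sampler tray for the next run: the blue holder still has its spent bottle (blue cap, dark grey septum) in it, so move that one to the free bay of the grey returns tray, and stand each fresh bottle (orange septum) in the holder of the same colour as its cap. Keep every bottle upright and set it down gently, and leave the two white-capped bottles where they are.

Things in the scene. Friction and masses are not known exactly. Their poses are not given: they have to be found in the camera images.
- fresh_blue_mid (a point): Fresh 60 ml reagent bottle, amber glass, blue ribbed cap with an orange septum disc in its top; it starts loose and upright on the bench in front of the tray. Body 46 mm dia. up to 67 mm, cap 40 mm dia., 96 mm tall overall, about 0.13 kg. This point is its centre, 48 mm above its underside; z is its upright axis.
- fresh_green_mid (a point): Fresh 60 ml reagent bottle, amber glass, green ribbed cap with an orange septum disc in its top; it starts loose and upright on the bench in front of the tray. Body 46 mm dia. up to 67 mm, cap 40 mm dia., 96 mm tall overall, about 0.13 kg. This point is its centre, 48 mm above its underside; z is its upright axis.
- fresh_yellow_mid (a point): Fresh 60 ml reagent bottle, amber glass, yellow ribbed cap with an orange septum disc in its top; it starts loose and upright on the bench in front of the tray. Body 46 mm dia. up to 67 mm, cap 40 mm dia., 96 mm tall overall, about 0.13 kg. This point is its centre, 48 mm above its underside; z is its upright axis.
- spent_blue_mid (a point): Spent bottle, same shape and size as the fresh ones, blue cap but a dark grey septum disc, about 0.075 kg. It starts standing in the blue holder. This point is its centre, 48 mm above its underside; z is its upright axis.
- blue_seat (a point): Round blue cup (a drop-in bottle holder on a black foot) in the front row of the black sampler tray: inside 64 mm dia., outside 72 mm, wall 22 mm high above its floor, floor about 18 mm above the bench. This point is the middle of its floor, on which the bottle stands. Neighbouring cups are 94 mm apart, along the point's y axis; a vial block about 55 mm high above the bench begins 65 mm behind the cup centre (+x). At the start the spent bottle stands in it.
- green_seat (a point): Round green cup (a drop-in bottle holder on a black foot) in the front row of the black sampler tray: inside 64 mm dia., outside 72 mm, wall 22 mm high above its floor, floor about 18 mm above the bench. This point is the middle of its floor, on which the bottle stands. Neighbouring cups are 94 mm apart, along the point's y axis; a vial block about 55 mm high above the bench begins 65 mm behind the cup centre (+x). Empty at the start.
- yellow_seat (a point): Round yellow cup (a drop-in bottle holder on a black foot) in the front row of the black sampler tray: inside 64 mm dia., outside 72 mm, wall 22 mm high above its floor, floor about 18 mm above the bench. This point is the middle of its floor, on which the bottle stands. Neighbouring cups are 94 mm apart, along the point's y axis; a vial block about 55 mm high above the bench begins 65 mm behind the cup centre (+x). Empty at the start.
- free_bay (a point): Free bay of the grey two-bay returns tray (tray 200 x 116 x 34 mm, walls 4 mm, at the left or the right of the sampler tray); its other bay, 98 mm away along +x of this point, already holds a black-capped bottle of the same size. The bay is 94 mm (x) by 108 mm (y) inside. This point is the middle of its floor, 4 mm above the bench; the rim is 30 mm above that floor.
- white_one_mid (a point): Bottle of the same shape and size but with a white cap and white septum, standing among the fresh ones: not for this run, stays where it is. This point is its centre, 48 mm above its underside.
- white_two_mid (a point): Bottle of the same shape and size but with a white cap and white septum, standing among the fresh ones: not for this run, stays where it is. This point is its centre, 48 mm above its underside.
Not all that is in view belongs to the job. What is shaped like the part that bears fresh_green_mid but pink or red is not meant. Leave any red look-alike of the part that bears spent_blue_mid alone.

How it is judged (in metres and radians):
At the end, for the whole second after the job is handed in: Each fresh bottle stands on the floor of the holder of its cap colour (within 15 mm of centre), the spent bottle stands on the floor of the free bay, all four upright within 7 degrees, released and at rest; both white-capped bottles are upright within 20 mm of their start (horizontal distance between fresh_blue_mid and blue_seat below 0.015 m and z of fresh_blue_mid in the frame of blue_seat between 0.043 and 0.053 m and horizontal distance between fresh_green_mid and green_seat below 0.015 m and z of fresh_green_mid in the frame of green_seat between 0.043 and 0.053 m and horizontal distance between fresh_yellow_mid and yellow_seat below 0.015 m and z of fresh_yellow_mid in the frame of yellow_seat between 0.043 and 0.053 m and x of spent_blue_mid in the frame of free_bay between -0.032 and 0.032 m and y of spent_blue_mid in the frame of free_bay between -0.04 and 0.04 m and z of spent_blue_mid in the frame of free_bay between 0.043 and 0.053 m and angle between each of fresh_blue_mid, fresh_green_mid, fresh_yellow_mid, spent_blue_mid, white_one_mid, white_two_mid's own z axis and vertical below 0.12 rad and linear speed of each of fresh_blue, fresh_green, fresh_yellow, spent_blue below 0.02 m/s and distance of each of white_one_mid, white_two_mid from where it was at the start of the episode below 0.02 m); the robot touches nothing.
It fails at once if a bottle is tipped over (more than 35 degrees) (angle between any of fresh_blue_mid, fresh_green_mid, fresh_yellow_mid, spent_blue_mid, white_one_mid, white_two_mid's own z axis and vertical above 0.61 rad).
It fails at once if a white-capped bottle is shifted by more than 20 mm (distance of any of white_one_mid, white_two_mid from where it was at the start of the episode above 0.02 m).
It fails at once if a bottle is dropped or thrown (faster than 0.6 m/s out of the grip, as after a fall of 20 mm) ((linear speed of fresh_blue above 0.6 m/s and contact force between the fingers and fresh_blue below 0.05 N) or (linear speed of fresh_green above 0.6 m/s and contact force between the fingers and fresh_green below 0.05 N) or (linear speed of fresh_yellow above 0.6 m/s and contact force between the fingers and fresh_yellow below 0.05 N) or (linear speed of spent_blue above 0.6 m/s and contact force between the fingers and spent_blue below 0.05 N)).
It also fails if it takes over 112 s, if anything falls off the work surface, if the arm or the gripper's body presses on something with over 40 N, if the wrist force passes 120 N, or if a joint passes its speed limit or range.

## Working session

There is one attempt and no reset: what is moved stays moved. The work goes in short steps, Python scripts to look and compute and a tool call to move; the robot and the scene stay as the last step left them, time stands still between calls to the robot, and variables do not carry over. Pictures are saved under pics/ and viewed, at most 14 in all, crops included, and the job is handed in when it is done.

Besides the shell and the picture viewer there is one more tool, called after ">>>" as name([rows], argument=value, ...), one row to a line, values as JSON. arm_command: Moves the arm, as the interface text tells. Its arguments: {"type":"object","properties":{"series":{"type":"array"},"jaw":{"type":"number"}},"required":["series"]}

```bash
mkdir -p pics
cat > h.py <<'E'
import numpy as np, cv2
from workcell import ctrl
def grab(name,fn):
    d=ctrl.get_image(name); cv2.imwrite('pics/'+fn+'.png',d['frame'])
    np.save('pics/'+fn+'.npy',{k:v for k,v in d.items()},allow_pickle=True); return d
def load(fn): return np.load('pics/'+fn+'.npy',allow_pickle=True).item()
def px2w(d,u,v,z):
    xd=np.array([(u-d['cx'])/d['fx'],(v-d['cy'])/d['fy']]); x=xd.copy()
    for _ in range(20): x=xd/(1+d['k1']*(x@x))
    R=cv2.Rodrigues(np.array(d['rvec'],float))[0]; t=np.array(d['tvec'],float).ravel()
    c=-R.T@t; r=R.T@np.array([x[0],x[1],1]); return c+r*(z-c[2])/r[2]
def w2px(d,p):
    R=cv2.Rodrigues(np.array(d['rvec'],float))[0]; q=R@np.array(p,float)+np.array(d['tvec'],float).ravel()
    x=q[:2]/q[2]; x=x*(1+d['k1']*(x@x)); return x[0]*d['fx']+d['cx'],x[1]*d['fy']+d['cy']
E
python3 - <<'E'
from h import *
for n in ['scene','top']: 
    d=grab(n,n+'0'); print(n,d['fx'],d['k1'],d['rvec'],d['tvec'])
print(ctrl.get_obs())
a=[cv2.imread(f'pics/{n}0.png') for n in('scene','top')]
for n,i in zip('st',a): cv2.imwrite(f'pics/{n}big.png',cv2.resize(i,(800,600),interpolation=cv2.INTER_CUBIC))
E
```

```text
scene 449.5040664641674 -0.04216878116881512 [ 0.66713457  2.70238651 -0.99062757] [ 433.54867847 -133.33150326 1427.24648668]
top 367.39574527098404 0.019488160814837233 [ 2.17321035 -2.12639291  0.19823403] [-36.01020963 513.52993526 953.1042631 ]
{'t': 0.1, 'qpos': array([-1.13601548e+00,  4.23732663e-01,  1.63058675e+00, -3.16796428e-06,
        1.08860705e+00, -1.90015694e-02]), 'qvel': array([ 0.00067968, -0.00213247, -0.00264624,  0.00146533,  0.00081486,
       -0.00034105]), 'joint_torque': array([-3.35112254e-04, -5.45615137e+01, -2.74325484e+01,  6.45721285e-02,
        1.87938527e-02, -4.16920011e-05]), 'ee_pos': array([ 273.80604824, -561.31543251,  241.00978437]), 'orientation': array([-3.05980334e+00, -7.06408495e-01,  4.36559375e-04]), 'ft_force': array([-0.19854193,  0.13008046,  0.02216822]), 'moment': array([ 0.05825786, -0.02614514,  0.02006384]), 'grasp_force': 0.0, 'width': 88.10816802563289}
```

View pics/sbig.png

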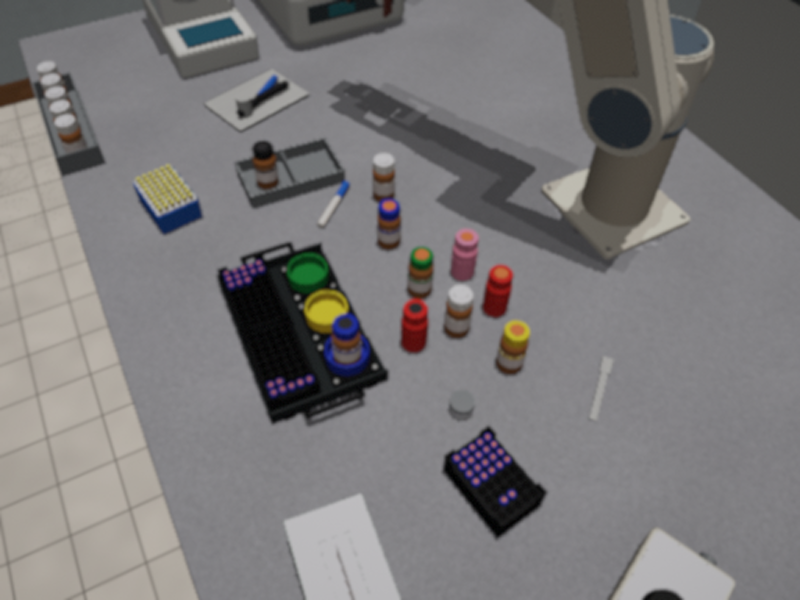

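View pics/tbig.png

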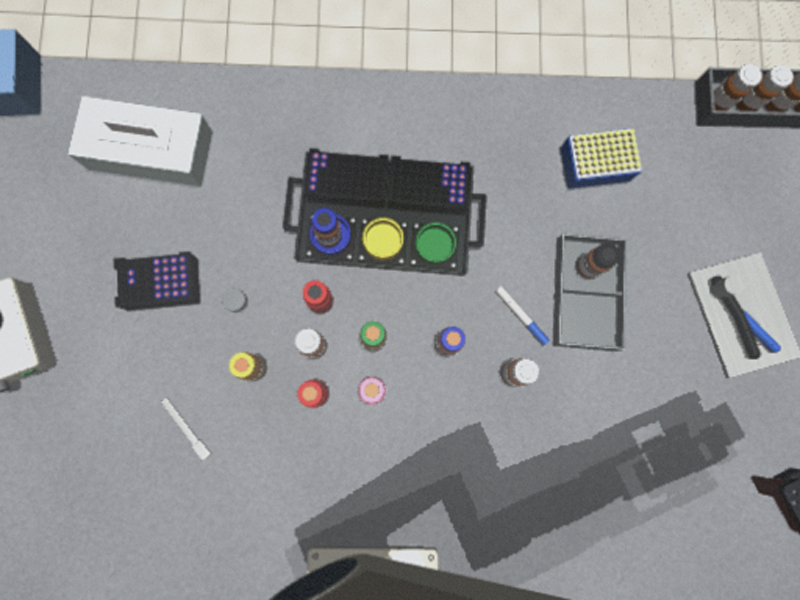

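Top view (800x600 scale):
- **Fresh bottles:** blue (453,340), green (373,333) and yellow (242,366).
- **Look-alikes:** pink (372,388), red with orange septum (312,392), and red with grey septum (317,292). The last is the decoy for the spent bottle.
- **Spent bottle:** (324,218), in the blue cup.
- **Whites:** (308,341) and (524,371).
- **Cups:** yellow (383,240) and green (436,244).
- **Free bay:** (591,320). The black-capped bottle is in the other bay at (605,256).

Next I'll measure these and check them in a close crop.

Run:
```python
from h import *
d=load('top0'); f=d['frame']; hsv=cv2.cvtColor(f,cv2.COLOR_BGR2HSV); s=1.5625
H,S,V=[hsv[...,i].astype(int) for i in range(3)]
yy,xx=np.mgrid[:384,:512]
big=cv2.resize(f[120:270,140:420],None,fx=2.8,fy=2.8,interpolation=cv2.INTER_CUBIC)
def rep(n,m,u,v,r,z):
    m=m&((xx-u/s)**2+(yy-v/s)**2<r*r)
    (a,b),rad=cv2.minEnclosingCircle(np.argwhere(m)[:,::-1].astype(np.float32))
    c=np.argwhere(m).mean(0)[::-1]
    print(n,m.sum(),'px',c.round(1),'enc',round(a,1),round(b,1),round(rad,1),px2w(d,*c,z).round(1),px2w(d,a,b,z).round(1))
    cv2.circle(big,(int((c[0]+.5-140)*2.8),int((c[1]+.5-120)*2.8)),3,(255,0,255),1)
B=(H>110)&(H<130)&(S>120);G=(H>45)&(H<85)&(S>100);Y=(H>22)&(H<35)&(S>120);O=(H>3)&(H<20)&(S>90)&(V>150);W=(S<40)&(V>170)
rep('fb',B|O,453,339,11,96);rep('fg',G|O,373,333,11,96);rep('fy',Y|O,242,365,11,96)
rep('w1',W,308,341,11,96);rep('w2',W,524,371,11,96)
rep('ycup',Y,383,238,18,40);rep('gcup',G,436,243,18,40);rep('bcup',B,330,232,17,40)
rep('spent',B,324,218,9,114)
for c in [(557,236),(625,239),(623,349),(557,346),(560,292),(622,295)]: print(px2w(d,c[0]/s,c[1]/s,34).round(1))
cv2.imwrite('pics/crop.png',big)
```

```text
fb 128 px [289.5 216.5] enc 289.5 216.4 7.4 [ 453.1 -119.    96. ] [ 453.4 -119.1   96. ]
fg 130 px [238.4 213.2] enc 238.1 213.1 7.2 [458.6  10.8  96. ] [458.9  11.4  96. ]
fy 179 px [154.6 233.2] enc 154.8 233.2 7.9 [403.9 218.1  96. ] [404.  217.7  96. ]
w1 207 px [196.  217.6] enc 196.0 217.6 8.2 [445.1 117.1  96. ] [445.2 117.2  96. ]
w2 198 px [336.9 237.2] enc 336.0 238.0 9.2 [ 403.6 -239.1   96. ] [ 401.5 -236.8   96. ]
ycup 525 px [244.8 152. ] enc 244.8 151.8 13.1 [635.1  -1.7  40. ] [635.6  -1.8  40. ]
gcup 463 px [278.1 155.3] enc 278.6 154.6 12.8 [628.1 -93.9  40. ] [630.2 -95.2  40. ]
bcup 308 px [211.1 147.6] enc 210.6 146.7 14.8 [645.   91.3  40. ] [647.5  92.8  40. ]
spent 122 px [207.5 140.2] enc 208.0 140.5 8.4 [642.5  94.1 114. ] [641.7  92.9 114. ]
[ 647.7 -314.    34. ]
[ 645.3 -436.2   34. ]
[ 447.8 -424.    34. ]
[ 450.4 -309.    34. ]
[ 545.9 -316.8   34. ]
[ 543.1 -426.5   34. ]
```

View pics/crop.png

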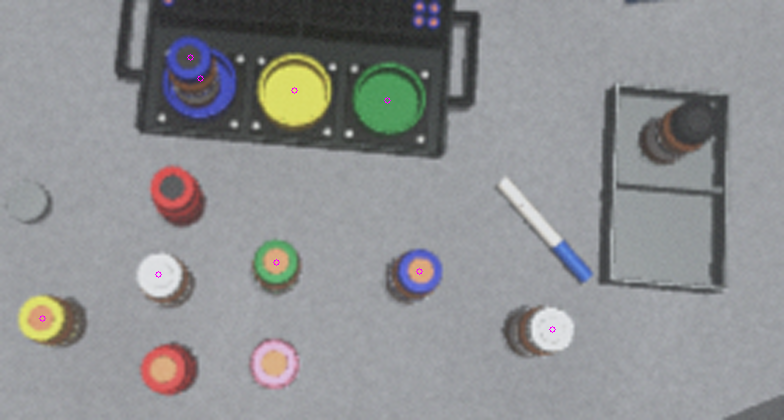

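The crop confirms the choice: the spent bottle is the blue cap with grey septum in the blue cup, and the red one with grey septum is the decoy. The three fresh bottles carry orange septa. I'll turn the tool square to the world axes and head for the spent bottle.

>>> arm_command([
  {"linear":[0,0,0],"turn":0.115},
  {"linear":[0,0,0],"turn":0.115},
  {"linear":[0,0,0],"turn":0.115},
  {"linear":[0,0,0],"turn":0.1085},
  {"linear":[0.018,-0.032,0],"turn":0},
  {"linear":[0.018,-0.032,0],"turn":0},
  {"linear":[0.018,-0.032,0],"turn":0},
  {"linear":[0.018,-0.032,0],"turn":0},
  {"linear":[0.018,-0.032,0],"turn":0},
  {"linear":[0.018,-0.032,0],"turn":0},
], jaw=1)

```text
t: 1.1
ee_pos: [382.3, -368.2, 241.4]
orientation: [-3.141, -0.0, 0.001]
ft_force: [-0.2, -0.1, -0.9]
width: 87.7
grasp_force: 0.0
```

>>> arm_command([
  {"linear":[0.018,-0.032,0],"turn":0},
  {"linear":[0.018,-0.032,0],"turn":0},
  {"linear":[0.018,-0.032,0],"turn":0},
  {"linear":[0.018,-0.032,0],"turn":0},
  {"linear":[0.018,-0.032,0],"turn":0},
  {"linear":[0.018,-0.032,0],"turn":0},
  {"linear":[0.018,-0.032,0],"turn":0},
  {"linear":[0.018,-0.032,0],"turn":0},
  {"linear":[0.018,-0.032,0],"turn":0},
  {"linear":[0,0,0],"turn":0},
])

```text
t: 2.1
ee_pos: [545.4, -78.6, 241.5]
orientation: [-3.141, -0.006, -0.001]
ft_force: [0.3, -0.4, -0.5]
width: 87.9
grasp_force: 0.0
```

>>> arm_command([
  {"linear":[0.019,-0.034,0],"turn":0},
  {"linear":[0.019,-0.034,0],"turn":0},
  {"linear":[0.019,-0.034,0],"turn":0},
  {"linear":[0.019,-0.034,0],"turn":0},
  {"linear":[0.02,-0.034,0],"turn":0},
  {"linear":[0,0,0],"turn":0},
  {"linear":[0,0,0],"turn":0},
])

```text
t: 2.8
ee_pos: [639.3, 88.1, 240.9]
orientation: [3.141, 0.002, -0.002]
ft_force: [-0.2, 0.4, 0.0]
width: 87.3
grasp_force: 0.0
```

Run:
```python
from h import *
d=grab('wrist','w1'); print(d['k1'],d['fx'],ctrl.get_obs()['qpos'].round(2),ctrl.get_obs()['ee_pos'])
for p in [(642,92.5,114),(641.5,92.5,40),(635.5,-1.5,40),(630,-95,40)]: print(w2px(d,p))
```

```text
-0.009151437880152376 267.0981382204789 [ 0.12  0.45  1.58 -0.    1.11  1.69] [638.98811437  87.42912319 241.0384224 ]
(np.float64(248.66261762196032), np.float64(186.69972528036422))
(np.float64(249.38462833230557), np.float64(171.60886721673856))
(np.float64(320.4900120316223), np.float64(176.138938975669))
(np.float64(390.29981470370217), np.float64(180.2673485471675))
```

View pics/w1.png

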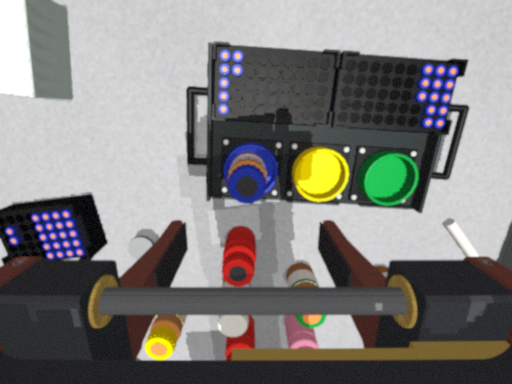

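The wrist view shows the spent cap at (247,186), the yellow cup at (320,175) and the green cup at (390,179). All are within 2 px of the prediction. I'll descend and grip.

>>> arm_command([
  {"linear":[0.003,-0.0055,0.02],"turn":0},
  {"linear":[0,0,0.02],"turn":0},
  {"linear":[0,0,0.02],"turn":0},
  {"linear":[0,0,0.02],"turn":0},
  {"linear":[0,0,0.02],"turn":0},
  {"linear":[0,0,0.02],"turn":0},
  {"linear":[0,0,0.02],"turn":0},
  {"linear":[0,0,0.015],"turn":0},
  {"linear":[0,0,0.014],"turn":0},
  {"linear":[0,0,0],"turn":0},
])

```text
t: 3.85
ee_pos: [641.4, 93.0, 70.9]
orientation: [3.141, -0.001, -0.005]
ft_force: [-0.5, 0.6, -0.1]
width: 87.5
grasp_force: 0.0
```

>>> arm_command([
  {"linear":[0,0,0],"turn":0},
  {"linear":[0,0,0],"turn":0},
  {"linear":[0,0,0],"turn":0},
  {"linear":[0,0,0],"turn":0},
  {"linear":[0,0,0],"turn":0},
  {"linear":[0,0,0],"turn":0},
  {"linear":[0,0,0],"turn":0},
  {"linear":[0,0,0],"turn":0},
  {"linear":[0,0,0],"turn":0},
  {"linear":[0,0,0],"turn":0},
], jaw=-1)

```text
t: 4.85
ee_pos: [642.9, 94.0, 73.0]
orientation: [-3.141, -0.001, -0.001]
ft_force: [-0.8, 1.0, 4.8]
width: 45.6
grasp_force: 30.0
```

>>> arm_command([
  {"linear":[0,0,-0.006],"turn":0},
  {"linear":[0,0,-0.012],"turn":0},
  {"linear":[0,0,-0.016],"turn":0},
  {"linear":[0,0,-0.02],"turn":0},
  {"linear":[0,0,-0.02],"turn":0},
  {"linear":[0,0,-0.02],"turn":0},
  {"linear":[0,0,-0.02],"turn":0},
  {"linear":[0,0,-0.014],"turn":0},
  {"linear":[-0.003,0.01,-0.004],"turn":0},
  {"linear":[-0.006,0.018,0],"turn":0},
])

```text
t: 5.85
ee_pos: [633.9, 65.7, 205.5]
orientation: [-3.141, -0.003, -0.002]
ft_force: [0.2, 0.0, -1.1]
width: 45.5
grasp_force: 30.0
```

>>> arm_command([
  {"linear":[-0.01,0.03,0],"turn":0},
  {"linear":[-0.01,0.03,0],"turn":0},
  {"linear":[-0.01,0.03,0],"turn":0},
  {"linear":[-0.01,0.03,0],"turn":0},
  {"linear":[-0.01,0.03,0],"turn":0},
  {"linear":[-0.01,0.03,0],"turn":0},
  {"linear":[-0.01,0.03,0],"turn":0},
  {"linear":[-0.01,0.03,0],"turn":0},
  {"linear":[-0.01,0.03,0],"turn":0},
  {"linear":[-0.01,0.03,0],"turn":0},
])

```text
t: 6.85
ee_pos: [531.4, -236.0, 203.4]
orientation: [-3.141, 0.001, 0.004]
ft_force: [-0.2, -0.7, -0.1]
width: 45.4
grasp_force: 30.0
```

>>> arm_command([
  {"linear":[-0.01,0.03,0],"turn":0},
  {"linear":[-0.01,0.03,0],"turn":0},
  {"linear":[-0.01,0.03,0],"turn":0},
  {"linear":[-0.006,0.02,0],"turn":0},
  {"linear":[0,0.016,0],"turn":0},
  {"linear":[0,0.008,0],"turn":0},
  {"linear":[0,0,0],"turn":0},
  {"linear":[0,0,0],"turn":0},
])

```text
t: 7.65
ee_pos: [497.9, -367.5, 204.3]
orientation: [-3.141, -0.001, 0.001]
ft_force: [-0.7, 0.2, -1.1]
width: 45.4
grasp_force: 30.0
```

Run:
```python
from h import *
d=grab('wrist','w2'); o=ctrl.get_obs(); print(o['ee_pos'],o['ft_force'],o['width'])
for p in [(450,-309,34),(448,-424,34),(546,-317,34),(543,-426,34)]: print(np.round(w2px(d,p)))
```

```text
[ 497.99513585 -367.26175495  204.39479753] [ 0.45860983  0.99030617 -0.45346209] 45.75954817457809
[206. 216.]
[298. 217.]
[209. 139.]
[303. 141.]
```

View pics/w2.png

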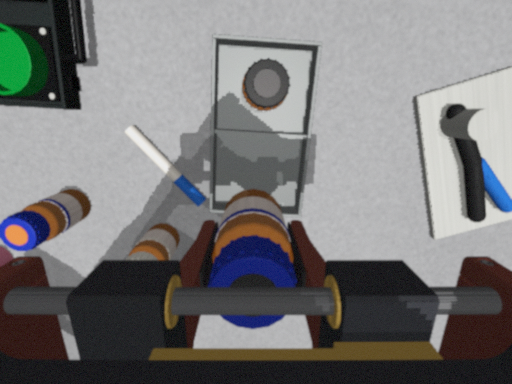

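The free bay's corners are at about (213,131), (308,133), (209,211) and (298,213), so its centre is about +6 mm in x and −3 mm in y from where I am. I'll correct that and lower.

>>> arm_command([
  {"linear":[0.005,0.003,0.008],"turn":0},
  {"linear":[0,0,0.015],"turn":0},
  {"linear":[0,0,0.02],"turn":0},
  {"linear":[0,0,0.025],"turn":0},
  {"linear":[0,0,0.025],"turn":0},
  {"linear":[0,0,0.02],"turn":0},
  {"linear":[0,0,0.015],"turn":0},
  {"linear":[0,0,0.009],"turn":0},
  {"linear":[0,0,0.005],"turn":0},
  {"linear":[0,0,0],"turn":0},
])

```text
t: 8.7
ee_pos: [502.9, -371.0, 62.3]
orientation: [-3.141, -0.001, 0.001]
ft_force: [0.5, -0.4, -1.8]
width: 45.6
grasp_force: 30.0
```

>>> arm_command([
  {"linear":[0,0,0.001],"turn":0},
  {"linear":[0,0,0.001],"turn":0},
  {"linear":[0,0,0.001],"turn":0},
  {"linear":[0,0,0],"turn":0},
])

```text
t: 9.1
ee_pos: [503.0, -371.3, 60.0]
orientation: [3.141, 0.0, 0.001]
ft_force: [0.3, -0.6, -1.1]
width: 45.9
grasp_force: 30.0
```

>>> arm_command([
  {"linear":[0,0,0.001],"turn":0},
  {"linear":[0,0,0.0005],"turn":0},
  {"linear":[0,0,0],"turn":0},
])

```text
t: 9.4
ee_pos: [503.1, -371.3, 58.9]
orientation: [3.141, 0.0, 0.001]
ft_force: [-1.1, 1.5, 5.2]
width: 45.3
grasp_force: 30.0
```

>>> arm_command([
  {"linear":[0,0,0],"turn":0},
  {"linear":[0,0,0],"turn":0},
  {"linear":[0,0,0],"turn":0},
  {"linear":[0,0,0],"turn":0},
  {"linear":[0,0,0],"turn":0},
  {"linear":[0,0,0],"turn":0},
  {"linear":[0,0,-0.01],"turn":0},
  {"linear":[0,0,-0.02],"turn":0},
  {"linear":[0,0,-0.03],"turn":0},
  {"linear":[0,0,-0.04],"turn":0},
], jaw=1)

```text
t: 10.4
ee_pos: [502.0, -370.5, 158.4]
orientation: [-3.14, -0.0, 0.004]
ft_force: [1.1, -0.2, 0.9]
width: 88.0
grasp_force: 0.0
```

>>> arm_command([
  {"linear":[0,0,-0.05],"turn":0},
  {"linear":[-0.005,-0.025,0],"turn":0},
  {"linear":[-0.007,-0.036,0],"turn":0},
  {"linear":[-0.007,-0.036,0],"turn":0},
  {"linear":[-0.007,-0.036,0],"turn":0},
  {"linear":[-0.007,-0.036,0],"turn":0},
  {"linear":[-0.007,-0.036,0],"turn":0},
  {"linear":[-0.006,-0.03,0],"turn":0},
  {"linear":[-0.004,-0.017,0],"turn":0},
  {"linear":[0,0,0],"turn":0},
])

```text
t: 11.4
ee_pos: [452.3, -117.5, 208.8]
orientation: [-3.141, -0.004, -0.0]
ft_force: [-0.8, -0.0, 0.0]
width: 88.0
grasp_force: 0.0
```

Run:
```python
from h import *
d=grab('top','t2'); o=ctrl.get_obs(); print(o['ee_pos'])
e=grab('wrist','w3')
for p in [(453,-119,96),(458.6,11,96)]: print(np.round(w2px(e,p)))
cv2.imwrite('pics/t2c.png',np.hstack([cv2.resize(d['frame'][140:250,270:420],(400,293)),cv2.resize(e['frame'],(390,293))]))
```

```text
[ 452.94394933 -118.60131969  208.91098197]
[253. 193.]
[123. 188.]
```

View pics/t2c.png

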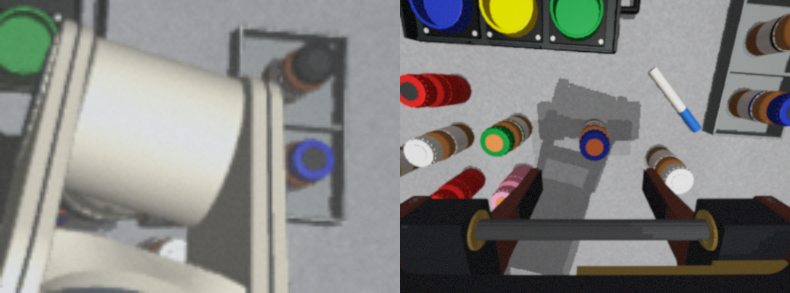

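The spent bottle stands upright in the free bay. Fresh blue is at (255,193) in the wrist image, against a prediction of (253,193), so I'll go down.

>>> arm_command([
  {"linear":[0,0,0.01],"turn":0},
  {"linear":[0,0,0.02],"turn":0},
  {"linear":[0,0,0.02],"turn":0},
  {"linear":[0,0,0.02],"turn":0},
  {"linear":[0,0,0.02],"turn":0},
  {"linear":[0,0,0.02],"turn":0},
  {"linear":[0,0,0.02],"turn":0},
  {"linear":[0,0,0.015],"turn":0},
  {"linear":[0,0,0.01],"turn":0},
  {"linear":[0,0,0],"turn":0},
])

```text
t: 12.5
ee_pos: [452.0, -119.6, 51.7]
orientation: [-3.141, 0.001, 0.004]
ft_force: [-0.6, -0.0, 0.8]
width: 87.9
grasp_force: 0.0
```

>>> arm_command([
  {"linear":[0,0,0],"turn":0},
  {"linear":[0,0,0],"turn":0},
  {"linear":[0,0,0],"turn":0},
  {"linear":[0,0,0],"turn":0},
  {"linear":[0,0,0],"turn":0},
  {"linear":[0,0,0],"turn":0},
  {"linear":[0,0,0],"turn":0},
  {"linear":[0,0,0],"turn":0},
  {"linear":[0,0,0],"turn":0},
  {"linear":[0,0,0],"turn":0},
], jaw=-1)

```text
t: 13.5
ee_pos: [453.1, -119.3, 53.5]
orientation: [3.141, 0.001, 0.001]
ft_force: [-0.7, -1.1, 5.1]
width: 45.3
grasp_force: 30.0
```

>>> arm_command([
  {"linear":[0,0,-0.006],"turn":0},
  {"linear":[0,0,-0.012],"turn":0},
  {"linear":[0,0,-0.02],"turn":0},
  {"linear":[0,0,-0.025],"turn":0},
  {"linear":[0,0,-0.025],"turn":0},
  {"linear":[0,0,-0.025],"turn":0},
  {"linear":[0,0,-0.02],"turn":0},
  {"linear":[0,0,-0.015],"turn":0},
  {"linear":[0,0,-0.007],"turn":0},
  {"linear":[0.01,-0.012,0],"turn":0},
])

```text
t: 14.5
ee_pos: [462.5, -107.7, 209.5]
orientation: [3.141, -0.002, 0.002]
ft_force: [-0.5, -0.4, -1.1]
width: 45.6
grasp_force: 30.0
```

>>> arm_command([
  {"linear":[0.02,-0.022,0],"turn":0},
  {"linear":[0.022,-0.025,0],"turn":0},
  {"linear":[0.022,-0.025,0],"turn":0},
  {"linear":[0.022,-0.025,0],"turn":0},
  {"linear":[0.022,-0.025,0],"turn":0},
  {"linear":[0.022,-0.025,0],"turn":0},
  {"linear":[0.022,-0.025,0],"turn":0},
  {"linear":[0.016,-0.018,0],"turn":0},
  {"linear":[0.01,-0.01,0],"turn":0},
  {"linear":[0,0,0],"turn":0},
])

```text
t: 15.5
ee_pos: [641.2, 93.9, 207.8]
orientation: [-3.142, -0.003, 0.0]
ft_force: [-0.3, 0.6, -1.7]
width: 45.4
grasp_force: 30.0
```

Run:
```python
from h import *
d=grab('wrist','w4'); o=ctrl.get_obs(); print(o['ee_pos'],o['ft_force'])
f=d['frame']; hsv=cv2.cvtColor(f,cv2.COLOR_BGR2HSV)
for n,lo,hi,p in [('y',22,35,(635.5,-1.5,40)),('g',45,85,(630,-95,40)),('b',110,130,(641.5,92,40))]:
    m=cv2.inRange(hsv,(lo,100,40),(hi,255,255)); u,v=w2px(d,p); mm=np.zeros_like(m); cv2.circle(mm,(int(u),int(v)),42,255,-1); m&=mm
    (a,b),r=cv2.minEnclosingCircle(np.argwhere(m)[:,::-1].astype(np.float32)); print(n,(round(u),round(v)),round(a),round(b),round(r),px2w(d,a,b,40).round(1))
cv2.imwrite('pics/w4b.png',f)
```

```text
[640.33153003  92.89941754 207.63792946] [-0.66136356  0.35620343 -1.36851905]
y (332, 184) 331 181 32 [6.401e+02 1.000e-01 4.000e+01]
g (408, 189) 405 184 35 [636.7 -89.9  40. ]
b (254, 179) 254 183 38 [636.7  92.8  40. ]
```

View pics/w4b.png

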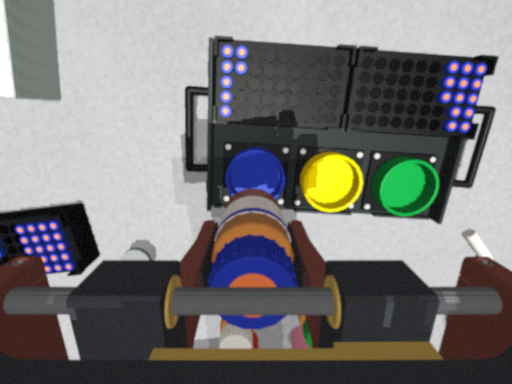

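Wrist image: the blue cup is centred near (255,177), yellow at (332,181) and green at (405,184). That puts the cups 3–4 mm further in +x than the top camera gave, so I'll use the average (blue x ≈ 644) and lower.

>>> arm_command([
  {"linear":[0.003,0,0.01],"turn":0},
  {"linear":[0,0,0.02],"turn":0},
  {"linear":[0,0,0.025],"turn":0},
  {"linear":[0,0,0.025],"turn":0},
  {"linear":[0,0,0.02],"turn":0},
  {"linear":[0,0,0.012],"turn":0},
  {"linear":[0,0,0.008],"turn":0},
  {"linear":[0,0,0.006],"turn":0},
  {"linear":[0,0,0.005],"turn":0},
  {"linear":[0,0,0],"turn":0},
])

```text
t: 16.55
ee_pos: [643.8, 92.8, 77.1]
orientation: [3.142, 0.0, -0.0]
ft_force: [-0.1, -0.8, -1.0]
width: 45.8
grasp_force: 30.0
```

>>> arm_command([
  {"linear":[0,0,0.001],"turn":0},
  {"linear":[0,0,0.001],"turn":0},
  {"linear":[0,0,0.001],"turn":0},
  {"linear":[0,0,0],"turn":0},
])

```text
t: 16.95
ee_pos: [643.8, 92.9, 74.3]
orientation: [-3.142, -0.001, -0.0]
ft_force: [0.0, 0.5, -0.5]
width: 45.4
grasp_force: 30.0
```

>>> arm_command([
  {"linear":[0,0,0.001],"turn":0},
  {"linear":[0,0,0.001],"turn":0},
  {"linear":[0,0,0],"turn":0},
])

```text
t: 17.25
ee_pos: [643.7, 92.9, 72.0]
orientation: [3.142, 0.0, -0.0]
ft_force: [0.4, -0.2, -0.8]
width: 45.6
grasp_force: 30.0
```

>>> arm_command([
  {"linear":[0,0,0.001],"turn":0},
  {"linear":[0,0,0.0005],"turn":0},
  {"linear":[0,0,0],"turn":0},
])

```text
t: 17.55
ee_pos: [643.9, 92.9, 71.5]
orientation: [-3.142, -0.0, -0.0]
ft_force: [-2.4, 0.3, 6.2]
width: 45.7
grasp_force: 30.0
```

>>> arm_command([
  {"linear":[0,0,0],"turn":0},
  {"linear":[0,0,0],"turn":0},
  {"linear":[0,0,0],"turn":0},
  {"linear":[0,0,0],"turn":0},
  {"linear":[0,0,0],"turn":0},
  {"linear":[0,0,0],"turn":0},
  {"linear":[0,0,-0.01],"turn":0},
  {"linear":[0,0,-0.02],"turn":0},
  {"linear":[0,0,-0.03],"turn":0},
  {"linear":[0,0,-0.04],"turn":0},
], jaw=1)

```text
t: 18.55
ee_pos: [642.7, 92.7, 170.8]
orientation: [3.141, 0.0, -0.005]
ft_force: [0.5, -0.1, 0.0]
width: 87.6
grasp_force: 0.0
```

>>> arm_command([
  {"linear":[0,0,-0.036],"turn":0},
  {"linear":[-0.015,0.007,0],"turn":0},
  {"linear":[-0.03,0.013,0],"turn":0},
  {"linear":[-0.03,0.013,0],"turn":0},
  {"linear":[-0.03,0.013,0],"turn":0},
  {"linear":[-0.03,0.013,0],"turn":0},
  {"linear":[-0.03,0.013,0],"turn":0},
  {"linear":[-0.02,0.01,0],"turn":0},
  {"linear":[0,0,0],"turn":0},
  {"linear":[0,0,0],"turn":0},
])

```text
t: 19.55
ee_pos: [459.7, 10.8, 207.6]
orientation: [-3.141, 0.0, -0.003]
ft_force: [-0.2, -0.2, 0.6]
width: 88.0
grasp_force: 0.0
```

Run:
```python
from h import *
e=grab('wrist','w5'); d=grab('scene','s5'); o=ctrl.get_obs(); print(o['ee_pos'])
for p in [(458.6,11,96),(445,117,96),(641.5,92.5,114)]: print(np.round(w2px(e,p)))
cv2.imwrite('pics/w5c.png',np.hstack([cv2.resize(d['frame'][130:280,120:320],(391,293)),cv2.resize(e['frame'],(390,293))]))
```

```text
[460.30066042  11.09267489 207.29167279]
[253. 195.]
[148. 208.]
[143. -32.]
```

View pics/w5c.png

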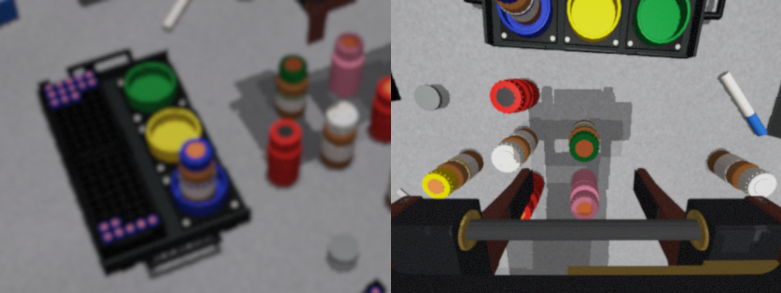

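Fresh blue stands upright in the blue cup. Green is at (253,193), as predicted, so I'll go down on it.

>>> arm_command([
  {"linear":[0,0,0.01],"turn":0},
  {"linear":[0,0,0.02],"turn":0},
  {"linear":[0,0,0.02],"turn":0},
  {"linear":[0,0,0.02],"turn":0},
  {"linear":[0,0,0.02],"turn":0},
  {"linear":[0,0,0.02],"turn":0},
  {"linear":[0,0,0.02],"turn":0},
  {"linear":[0,0,0.015],"turn":0},
  {"linear":[0,0,0.008],"turn":0},
  {"linear":[0,0,0],"turn":0},
])

```text
t: 20.65
ee_pos: [458.3, 11.0, 52.2]
orientation: [-3.142, -0.001, 0.004]
ft_force: [-1.2, 0.4, 0.6]
width: 88.1
grasp_force: 0.0
```

>>> arm_command([
  {"linear":[0,0,0],"turn":0},
  {"linear":[0,0,0],"turn":0},
  {"linear":[0,0,0],"turn":0},
  {"linear":[0,0,0],"turn":0},
  {"linear":[0,0,0],"turn":0},
  {"linear":[0,0,0],"turn":0},
  {"linear":[0,0,0],"turn":0},
  {"linear":[0,0,0],"turn":0},
  {"linear":[0,0,0],"turn":0},
  {"linear":[0,0,0],"turn":0},
], jaw=-1)

```text
t: 21.65
ee_pos: [459.0, 10.8, 53.9]
orientation: [3.142, 0.0, 0.001]
ft_force: [-0.6, -1.1, 5.9]
width: 45.4
grasp_force: 30.0
```

>>> arm_command([
  {"linear":[0,0,-0.006],"turn":0},
  {"linear":[0,0,-0.012],"turn":0},
  {"linear":[0,0,-0.02],"turn":0},
  {"linear":[0,0,-0.025],"turn":0},
  {"linear":[0,0,-0.025],"turn":0},
  {"linear":[0,0,-0.025],"turn":0},
  {"linear":[0,0,-0.02],"turn":0},
  {"linear":[0,0,-0.015],"turn":0},
  {"linear":[0,0,-0.006],"turn":0},
  {"linear":[0.01,0.006,0],"turn":0},
])

```text
t: 22.65
ee_pos: [468.5, 5.0, 208.6]
orientation: [-3.142, -0.002, -0.002]
ft_force: [1.3, 0.4, -1.2]
width: 45.4
grasp_force: 30.0
```

>>> arm_command([
  {"linear":[0.02,0.012,0],"turn":0},
  {"linear":[0.025,0.015,0],"turn":0},
  {"linear":[0.025,0.015,0],"turn":0},
  {"linear":[0.025,0.015,0],"turn":0},
  {"linear":[0.025,0.015,0],"turn":0},
  {"linear":[0.02,0.013,0],"turn":0},
  {"linear":[0.016,0.01,0],"turn":0},
  {"linear":[0.0075,0.004,0],"turn":0},
  {"linear":[0,0,0],"turn":0},
  {"linear":[0,0,0],"turn":0},
])

```text
t: 23.65
ee_pos: [631.5, -93.9, 206.8]
orientation: [-3.141, -0.0, 0.003]
ft_force: [0.7, -1.4, -0.3]
width: 45.6
grasp_force: 30.0
```

>>> arm_command([
  {"linear":[0,0,0.01],"turn":0},
  {"linear":[0,0,0.02],"turn":0},
  {"linear":[0,0,0.025],"turn":0},
  {"linear":[0,0,0.022],"turn":0},
  {"linear":[0,0,0.014],"turn":0},
  {"linear":[0,0,0.005],"turn":0},
  {"linear":[0,0,0],"turn":0},
  {"linear":[0,0,0],"turn":0},
])

```text
t: 24.45
ee_pos: [632.9, -94.1, 112.5]
orientation: [3.141, 0.001, 0.002]
ft_force: [-0.3, 0.3, -1.0]
width: 45.7
grasp_force: 30.0
```

>>> arm_command([
  {"linear":[0,0,0.006],"turn":0},
  {"linear":[0,0,0.008],"turn":0},
  {"linear":[0,0,0.008],"turn":0},
  {"linear":[0,0,0.007],"turn":0},
  {"linear":[0,0,0.005],"turn":0},
  {"linear":[0,0,0.003],"turn":0},
  {"linear":[0,0,0.001],"turn":0},
  {"linear":[0,0,0],"turn":0},
])

```text
t: 25.25
ee_pos: [632.4, -94.1, 73.6]
orientation: [-3.142, -0.0, 0.0]
ft_force: [-0.6, -0.3, -0.8]
width: 45.8
grasp_force: 30.0
```

>>> arm_command([
  {"linear":[0,0,0.001],"turn":0},
  {"linear":[0,0,0.001],"turn":0},
  {"linear":[0,0,0],"turn":0},
])

```text
t: 25.55
ee_pos: [632.6, -94.2, 72.0]
orientation: [3.141, 0.0, 0.001]
ft_force: [0.4, -0.1, -0.1]
width: 45.9
grasp_force: 30.0
```

>>> arm_command([
  {"linear":[0,0,0.001],"turn":0},
  {"linear":[0,0,0.0005],"turn":0},
  {"linear":[0,0,0],"turn":0},
])

```text
t: 25.85
ee_pos: [632.7, -94.2, 71.9]
orientation: [3.141, 0.0, 0.001]
ft_force: [-4.5, 1.2, 13.0]
width: 45.3
grasp_force: 30.0
```

>>> arm_command([
  {"linear":[0,0,0],"turn":0},
  {"linear":[0,0,0],"turn":0},
  {"linear":[0,0,0],"turn":0},
  {"linear":[0,0,0],"turn":0},
  {"linear":[0,0,0],"turn":0},
  {"linear":[0,0,0],"turn":0},
  {"linear":[0,0,-0.01],"turn":0},
  {"linear":[0,0,-0.02],"turn":0},
  {"linear":[0,0,-0.03],"turn":0},
  {"linear":[0,0,-0.04],"turn":0},
], jaw=1)

```text
t: 26.85
ee_pos: [631.3, -94.0, 170.3]
orientation: [-3.141, -0.0, 0.005]
ft_force: [0.2, 0.4, 0.3]
width: 88.0
grasp_force: 0.0
```

>>> arm_command([
  {"linear":[0,0,-0.037],"turn":0},
  {"linear":[-0.015,-0.02,0],"turn":0},
  {"linear":[-0.024,-0.033,0],"turn":0},
  {"linear":[-0.024,-0.033,0],"turn":0},
  {"linear":[-0.024,-0.033,0],"turn":0},
  {"linear":[-0.024,-0.033,0],"turn":0},
  {"linear":[-0.024,-0.033,0],"turn":0},
  {"linear":[-0.024,-0.033,0],"turn":0},
  {"linear":[-0.024,-0.033,0],"turn":0},
  {"linear":[-0.024,-0.033,0],"turn":0},
])

```text
t: 27.85
ee_pos: [424.4, 191.0, 208.1]
orientation: [-3.141, -0.0, -0.002]
ft_force: [0.4, 0.2, 0.7]
width: 87.7
grasp_force: 0.0
```

>>> arm_command([
  {"linear":[-0.0215,-0.028,0],"turn":0},
  {"linear":[0,0,0],"turn":0},
  {"linear":[0,0,0],"turn":0},
  {"linear":[0,0,0],"turn":0},
])

```text
t: 28.25
ee_pos: [404.4, 217.5, 207.6]
orientation: [-3.141, -0.0, -0.001]
ft_force: [0.9, 0.3, -0.6]
width: 87.7
grasp_force: 0.0
```

Run:
```python
from h import *
e=grab('wrist','w6'); d=grab('scene','s6'); o=ctrl.get_obs(); print(o['ee_pos'],o['qpos'].round(2))
for p in [(404,218,96)]: print(np.round(w2px(e,p)))
cv2.imwrite('pics/w6c.png',np.hstack([cv2.resize(d['frame'][130:280,120:320],(391,293)),cv2.resize(e['frame'],(390,293))]))
```

```text
[404.49796278 217.12849784 207.36410544] [ 0.47  0.23  2.01 -0.    0.9   2.04]
[252. 194.]
```

View pics/w6c.png

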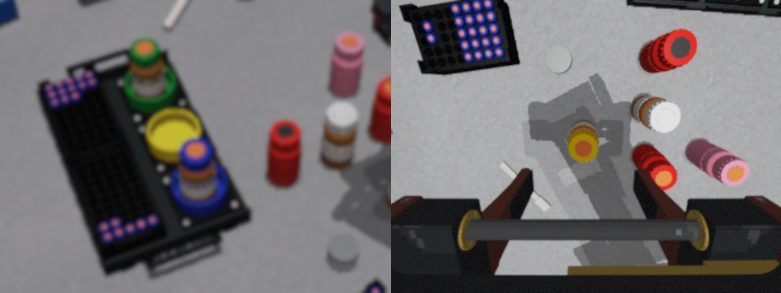

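Green stands upright in its cup. The yellow cap is at about (252,194), as predicted, and nothing is close to it.

>>> arm_command([
  {"linear":[0,0,0.01],"turn":0},
  {"linear":[0,0,0.02],"turn":0},
  {"linear":[0,0,0.02],"turn":0},
  {"linear":[0,0,0.02],"turn":0},
  {"linear":[0,0,0.02],"turn":0},
  {"linear":[0,0,0.02],"turn":0},
  {"linear":[0,0,0.02],"turn":0},
  {"linear":[0,0,0.015],"turn":0},
  {"linear":[0,0,0.008],"turn":0},
  {"linear":[0,0,0],"turn":0},
])

```text
t: 29.35
ee_pos: [403.2, 217.1, 52.9]
orientation: [3.14, -0.001, -0.004]
ft_force: [-0.2, -0.5, 0.7]
width: 87.6
grasp_force: 0.0
```

>>> arm_command([
  {"linear":[0,0,0],"turn":0},
  {"linear":[0,0,0],"turn":0},
  {"linear":[0,0,0],"turn":0},
  {"linear":[0,0,0],"turn":0},
  {"linear":[0,0,0],"turn":0},
  {"linear":[0,0,0],"turn":0},
  {"linear":[0,0,0],"turn":0},
  {"linear":[0,0,0],"turn":0},
  {"linear":[0,0,0],"turn":0},
  {"linear":[0,0,0],"turn":0},
], jaw=-1)

```text
t: 30.35
ee_pos: [403.9, 217.9, 54.4]
orientation: [-3.141, -0.001, -0.0]
ft_force: [-1.1, 0.1, 4.8]
width: 46.0
grasp_force: 30.0
```

>>> arm_command([
  {"linear":[0,0,-0.006],"turn":0},
  {"linear":[0,0,-0.012],"turn":0},
  {"linear":[0,0,-0.02],"turn":0},
  {"linear":[0,0,-0.025],"turn":0},
  {"linear":[0,0,-0.025],"turn":0},
  {"linear":[0,0,-0.025],"turn":0},
  {"linear":[0,0,-0.02],"turn":0},
  {"linear":[0,0,-0.015],"turn":0},
  {"linear":[0,0,-0.006],"turn":0},
  {"linear":[0.01,0.009,0],"turn":0},
])

```text
t: 31.35
ee_pos: [413.6, 209.1, 209.1]
orientation: [-3.141, -0.003, -0.002]
ft_force: [0.6, -0.5, -1.3]
width: 45.9
grasp_force: 30.0
```

>>> arm_command([
  {"linear":[0.02,0.019,0],"turn":0},
  {"linear":[0.025,0.023,0],"turn":0},
  {"linear":[0.025,0.023,0],"turn":0},
  {"linear":[0.025,0.023,0],"turn":0},
  {"linear":[0.025,0.023,0],"turn":0},
  {"linear":[0.025,0.023,0],"turn":0},
  {"linear":[0.025,0.023,0],"turn":0},
  {"linear":[0.025,0.023,0],"turn":0},
  {"linear":[0.019,0.019,0],"turn":0},
  {"linear":[0.01,0.0105,0],"turn":0},
])

```text
t: 32.35
ee_pos: [638.8, -3.1, 206.7]
orientation: [3.141, -0.002, -0.002]
ft_force: [-0.5, 1.0, -1.2]
width: 45.3
grasp_force: 30.0
```

>>> arm_command([
  {"linear":[0,0,0],"turn":0},
  {"linear":[0,0,0],"turn":0},
  {"linear":[0,0,0],"turn":0},
])

```text
t: 32.65
ee_pos: [636.7, 0.2, 207.8]
orientation: [-3.141, -0.002, 0.002]
ft_force: [-0.0, 0.8, -0.8]
width: 45.2
grasp_force: 30.0
```

>>> arm_command([
  {"linear":[0,0,0.01],"turn":0},
  {"linear":[0,0,0.02],"turn":0},
  {"linear":[0,0,0.025],"turn":0},
  {"linear":[0,0,0.022],"turn":0},
  {"linear":[0,0,0.014],"turn":0},
  {"linear":[0,0,0.005],"turn":0},
  {"linear":[0,0,0],"turn":0},
  {"linear":[0,0,0],"turn":0},
])

```text
t: 33.45
ee_pos: [638.5, -0.5, 113.0]
orientation: [3.142, 0.001, 0.002]
ft_force: [-0.2, -0.1, -1.1]
width: 45.7
grasp_force: 30.0
```

>>> arm_command([
  {"linear":[0,0,0.006],"turn":0},
  {"linear":[0,0,0.008],"turn":0},
  {"linear":[0,0,0.008],"turn":0},
  {"linear":[0,0,0.007],"turn":0},
  {"linear":[0,0,0.005],"turn":0},
  {"linear":[0,0,0.003],"turn":0},
  {"linear":[0,0,0.001],"turn":0},
  {"linear":[0,0,0],"turn":0},
])

```text
t: 34.25
ee_pos: [637.9, -0.6, 74.1]
orientation: [3.142, 0.001, -0.0]
ft_force: [-0.1, -0.4, -1.2]
width: 45.6
grasp_force: 30.0
```

>>> arm_command([
  {"linear":[0,0,0.001],"turn":0},
  {"linear":[0,0,0.0005],"turn":0},
  {"linear":[0,0,0],"turn":0},
])

```text
t: 34.55
ee_pos: [637.9, -0.6, 72.8]
orientation: [3.142, 0.001, 0.0]
ft_force: [-0.3, 0.1, -0.6]
width: 45.4
grasp_force: 30.0
```

>>> arm_command([
  {"linear":[0,0,0.0005],"turn":0},
  {"linear":[0,0,0.0005],"turn":0},
  {"linear":[0,0,0],"turn":0},
])

```text
t: 34.85
ee_pos: [638.0, -0.6, 72.5]
orientation: [-3.142, -0.0, -0.001]
ft_force: [-2.4, 0.5, 5.5]
width: 45.3
grasp_force: 30.0
```

Contact is felt, so I'll release and retreat.

>>> arm_command([
  {"linear":[0,0,0],"turn":0},
  {"linear":[0,0,0],"turn":0},
  {"linear":[0,0,0],"turn":0},
  {"linear":[0,0,0],"turn":0},
  {"linear":[0,0,0],"turn":0},
  {"linear":[0,0,-0.01],"turn":0},
  {"linear":[0,0,-0.02],"turn":0},
  {"linear":[0,0,-0.03],"turn":0},
  {"linear":[0,0,-0.04],"turn":0},
  {"linear":[0,0,-0.05],"turn":0},
], jaw=0.7)

```text
t: 35.85
ee_pos: [636.7, -0.6, 222.3]
orientation: [-3.142, -0.001, 0.005]
ft_force: [1.2, -0.1, 0.1]
width: 74.9
grasp_force: 0.0
```

>>> arm_command([
  {"linear":[-0.02,0.03,0],"turn":0},
  {"linear":[-0.02,0.04,0],"turn":0},
  {"linear":[-0.02,0.04,0],"turn":0},
  {"linear":[-0.02,0.04,0],"turn":0},
  {"linear":[-0.02,0.04,0],"turn":0},
  {"linear":[-0.02,0.04,0],"turn":0},
  {"linear":[-0.02,0.04,0],"turn":0},
  {"linear":[-0.02,0.04,0],"turn":0},
  {"linear":[-0.02,0.04,0],"turn":0},
  {"linear":[0,0,0],"turn":0},
])

```text
t: 36.85
ee_pos: [456.0, -354.8, 222.6]
orientation: [3.14, -0.007, 0.001]
ft_force: [0.0, -0.3, 0.5]
width: 74.4
grasp_force: 0.0
```

>>> arm_command([
  {"linear":[-0.02,0.04,0],"turn":0},
  {"linear":[-0.02,0.04,0],"turn":0},
  {"linear":[-0.02,0.04,0],"turn":0},
  {"linear":[-0.02,0.03,0],"turn":0},
  {"linear":[0,0.03,0],"turn":0},
  {"linear":[0,0.03,0],"turn":0},
  {"linear":[0,0,0],"turn":0},
])

```text
t: 37.55
ee_pos: [378.3, -563.4, 222.3]
orientation: [3.139, -0.002, 0.002]
ft_force: [-0.9, -0.4, 0.8]
width: 74.5
grasp_force: 0.0
```

Run:
```python
from h import *
d=grab('top','t9'); cv2.imwrite('pics/t9b.png',cv2.resize(d['frame'][85:260,130:430],None,fx=2.66,fy=2.66,interpolation=cv2.INTER_CUBIC))
hsv=cv2.cvtColor(d['frame'],cv2.COLOR_BGR2HSV)
m=cv2.inRange(hsv,(3,90,150),(20,255,255))
for n,p in [('b',(644,92.5,114)),('y',(638,-.5,114)),('g',(632.5,-94,114))]:
    u,v=w2px(d,p); mm=np.zeros_like(m); cv2.circle(mm,(int(u),int(v)),7,255,-1)
    c=np.argwhere(mm&m).mean(0)[::-1]; print(n,px2w(d,*c,114).round(1))
```

```text
b [645.   94.5 114. ]
y [638.3   0.9 114. ]
g [633.1 -93.  114. ]
```

View pics/t9b.png

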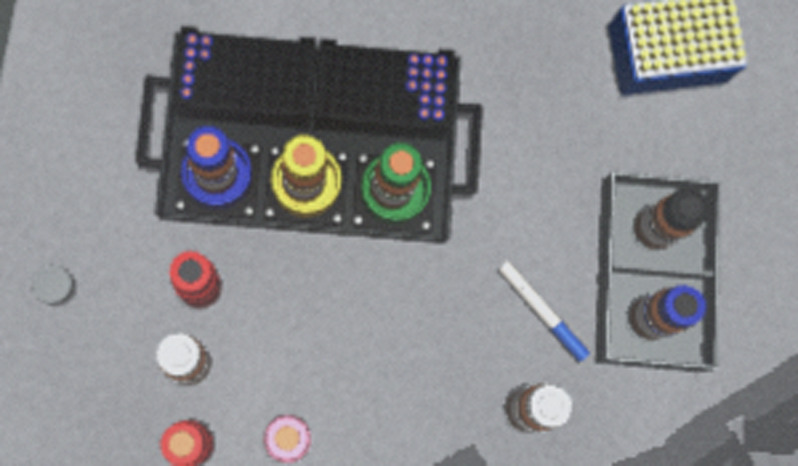

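The three fresh bottles stand in their matching cups: blue (207,146), yellow (304,154) and green (401,161). The spent bottle is in the free bay at (685,306). The whites at (178,354) and (551,406) have not moved, and the arm is clear, so I'll hand in.

```bash
python3 -c "
from workcell import ctrl
print(ctrl.close_job())"
```

```text
the job is handed in; nothing more can be done
None
```

The job is handed in at about 38 s: the spent bottle stands in the free bay, the blue, yellow and green fresh bottles stand upright in their matching holders, and the white-capped bottles look unmoved in the last picture; the hand-in returned no verdict.

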